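# Set the ratchet work rest at the polishing bench four clicks up

### The arm

A 6-joint arm with a two-finger parallel gripper is mounted at the origin on the work surface. World frame = base frame: x ahead of the robot, y to its left, z up, the work surface at z = 0. Lengths are in mm, angles in rad, forces in N, time in s.
With the tool pointing down it reaches from about 350 to 1000 mm from the base axis. Payload 7.1 kg.
Tool frame: the origin (TCP) lies midway between the tips of the shut fingers; the grasp point (between the pads) lies bot.hold_point_z behind it (bot.hold_point_z is the distance from the TCP to the grasp point, in mm); z points along the fingers, y is the direction in which the jaws open and shut (so a half turn about z gives the same grasp; the last joint's range is limited). The gripper opens to 85 mm and grips with 20 to 120 N. Pads are 22 mm wide; open, the fingers measure 114 mm over their backs; the gripper's body (76 mm by 85 mm) begins 54 mm behind the grasp point. The pads swing forward as they close: fully open they stand 13 mm farther back than shut.
Start: joints at [-0.019, 0.423, 1.63, -0, 1.089, -0.019], TCP at [624.984, 0.026, 231.319] pointing down, gripper open.
Joint ranges: [-3, 3], [-0.9, 2.11], [0.09, 2.58], [-1.31, 4.45], [0.11, 2.69], [-2.54, 2.54]. Speed limits (rad/s): [2.39, 2.39, 3.01, 3.14, 3.14, 3.14].

### API

Orientations are given as a unit quaternion [w, x, y, z].
In Python, from bench import sense, eyes, sign_off, bot gives the robot as it stands.
- The arm moves only by the tool carry_out, never from a script. Its argument "rows" is a list of rows, each a list of 5 numbers: the opening, from 0 (shut) to 1 (fully open), then the shift along the world's x, y, z normalised to -1 to 1, where 1 is 200 mm, then the turn about the world's z normalised to -1 to 1, where 1 is pi rad. In form: [[grip, x, y, z, twist], ...]. A call has 1 to 8 rows; each row is the pose to reach, as a shift and turn from the pose commanded when the call began, turning the shorter way round; what a row does not reach only later rows make up. A row lasts 1/10 s, in which the tool goes at most 50 mm and 8.59 degrees, less where a joint would pass 70% of its speed; a pose out of reach is approached as far as the arm can. A call with a number of a shift or a turn outside -1 to 1 is refused whole. A call with a gripper value outside its range is refused whole. The fingers move at their own pace and stop on an object; "force" is the grip in N (left out, the last holds). Time passes only in rows, so rows that repeat a pose let the fingers close. It gives the time, the measured TCP pose, the force and the opening at its end, in the units of the state.
- sense(): the state, without advancing time (a new reading comes with each control period).
- eyes.read_camera(name): name is "scene" or "side" or "wrist"; returns a dict with "color" (480x640x3 uint8, blue, green, red), "fx", "fy", "cx", "cy" (pixels), "R" (3x3) and "t" (3): a world point X has camera coordinates R X + t. Camera axes: x right, y down, z forward; pixel columns grow to the right and rows downward; lengths in mm; the calibration is good to about 2 mm. A picture is of the moment at which its call begins. There is no depth.
- sign_off(): hands the job in, once; it reports no verdict.
The state is a dict: "t": time; "joints": joint angles; "dq": joint speeds; "effort": joint torques, N m; "position": TCP position; "orientation": TCP orientation; "force": force on the tool from outside, world axes, zero at the start; "ft_torque": the same for the moment, N m; "width": finger opening in mm.
Only numpy, scipy, OpenCV 4.12 (cv2) and the standard library are available. Lean on these libraries where they do the work, as an engineer would, in place of code of your own. Each camera call takes 0.05 s, during which the arm holds its last target. There are 200 camera calls.

### The job

Raise the orange work rest until its spring pawl has clicked exactly four times, then push it back down so that the fourth notch sits firmly on the pawl, pressing gently enough not to strain the pawl (well under 25 N on it). Then swing the red-knobbed lock lever all the way over to the locked side, let go, and leave the jar, the buffing wheel and the spanner as they are.

Things in the scene. Friction and masses are not known exactly. Their poses are not given: they have to be found in the camera images.
- stand: Fixed green cast stand; base plate 190 x 120 mm, 14 mm thick. Origin on the bench surface on the column's axis; z up, +x the pawl side, -x the lock lever side. The upright guide on the axis is 48 mm wide (y), open at +x, top 118 mm above the bench; the steel column slides straight up and down in it and cannot turn. A plate 36 mm wide, top 54 mm up, stands at x = 62 mm.
- rest_head (a point): Centre of the orange work-rest head on top of the column, the part to grip: a block 60 mm along the stand's x, 26 mm across its y, 24 mm high (two lips at the ends of its long side stand 8 mm higher). It is 183 mm above the bench when the column reads 0 and rises with it. Below it only the 22 mm square column, down to the guide.
- column (a joint): Height of the column, m: 0 at its bottom stop, grows upward, top stop 0.085. A friction seal holds it wherever it is left: 6 N slides it, besides its weight (0.28 to 0.46 kg). It starts somewhere below its first notch. Its five hand-filed notches are unequally spaced, 10 to 15 mm apart, at heights not known: count clicks by feel. One way only: a notch too high cannot be undone.
- pawl_block (a joint): Sprung seat that carries the yellow pawl on the +x side of the stand: how far it is pushed down by the column, m. 0 while the pawl carries less than about 2 N, then 1 mm for every 8 N: 0.0003 is about 5 N, 0.0029 about 25 N. Friction keeps part of the load on it after the column is let go.
- lock_lever (a joint): Angle of the lock lever, rad: it turns about a vertical pin at x = -58 mm, y = 0 of the stand, from 0 (free: points 40 degrees from the stand's -x towards its +y) anticlockwise seen from above, through the stand's -x direction, to its stop at 1.40 (locked). It stays where it is left and needs about 2 N at the knob.
- lever_knob (a point): Centre of the red knob on the end of the lock lever: an upright cylinder 18 mm in diameter, 40 mm high, 75 mm from the lever's pin, its centre 65 mm above the bench; the top of the lever's bar lies 18 mm below it.
- paste_jar: Closed jar of polishing paste with a blue cap, 60 mm in diameter, 75 mm high, loose on the bench; origin at the centre of its underside. A bystander.
- buff_wheel: Cream buffing wheel 90 mm in diameter, 24 mm thick, lying loose on the bench; origin at the centre of its underside. A bystander.
- spanner: Steel spanner 160 mm long lying loose on the bench beyond the stand; origin at the middle of its underside. A bystander.
- pawl_pin (a point): Pin of the yellow spring pawl that clicks into the notches on the column's +x side. Before each click the lift grows heavier by 2 N, rising to 5 to 7 N over some 7 mm, as the pawl rides up a ramp; then this extra load drops away at once (the click). After a click the column can be pushed back down 1 to 4 mm until the notch sits on the pawl.

How it is judged:
By the outcome, as a careful person would: the job done as asked, in the order asked, and still so for the second after the job is handed in, with the robot touching nothing.
It also fails if it takes over 72 s, if anything falls off the work surface, if the arm or the gripper's body presses on something with over 40 N, if the wrist force passes 120 N, or if a joint passes its speed limit or range.

## Working session

There is one attempt and no reset: what is moved stays moved. The work goes in short steps, Python scripts to look and compute and a tool call to move; the robot and the scene stay as the last step left them, time stands still between calls to the robot, and variables do not carry over. Pictures are saved under pics/ and viewed, about 8 in all and at most 12, crops included, and the job is handed in when it is done.

Besides the shell and the picture viewer there is one more tool, called by a JSON object that holds its "op" and its "data", one argument or row to a line. carry_out: Moves the arm, as the interface text tells. Its arguments: {"type":"object","properties":{"rows":{"type":"array","items":{"type":"array","items":{"type":"number"}}},"force":{"type":"number"}},"required":["rows"]}

```bash
mkdir -p pics; ls
python3 - <<'E'
from bench import sense, eyes, bot
import cv2,json
print(sense()); print(bot.hold_point_z,[a for a in dir(bot) if a[0]!='_'])
for n in("scene","side"):
    c=eyes.read_camera(n); cv2.imwrite(f"pics/{n}0.png",c["color"])
    print(n,c["fx"],c["cx"],c["cy"],c["R"],c["t"])
E
```

```text
pics
{'t': 0.0, 'joints': array([-1.89950006e-02,  4.23848535e-01,  1.63072150e+00, -7.92478385e-06,
        1.08858473e+00, -1.90396519e-02]), 'dq': array([-0.00019021,  0.00128148,  0.00033047,  0.00022382, -0.00177143,
       -0.00051295]), 'effort': array([ 6.87376578e-04, -5.57382560e+01, -2.81743366e+01,  7.52266601e-05,
        7.21184188e-03,  1.02962622e-05]), 'position': array([6.24438874e+02, 3.73898526e-02, 2.30528509e+02]), 'orientation': array([-5.60256947e-04,  7.07089477e-01,  7.07123653e-01, -5.44213889e-04]), 'force': array([ 0.73174363, -0.12543399, -0.46146358]), 'ft_torque': array([-0.02438722,  0.05161025,  0.02907943]), 'width': 85.1554190557211}
18.700000000000003 ['Unreachable', 'hold_point_z']
scene 617.4422671747224 326.61820248745465 238.74297267827944 [[ 0.84446475  0.53557636  0.00610368]
 [ 0.46628522 -0.72950789 -0.50039617]
 [-0.26354768  0.42541298 -0.86577504]] [-562.6981729  -182.52396314 1273.49170909]
side 618.2033961521147 320.666132873517 232.87989615734702 [[ 0.71905165 -0.69472526  0.01793153]
 [-0.46088287 -0.49601548 -0.73590463]
 [ 0.52014585  0.5208891  -0.67684772]] [-438.59581412  438.99952495  721.7836905 ]
```

View pics/scene0.png

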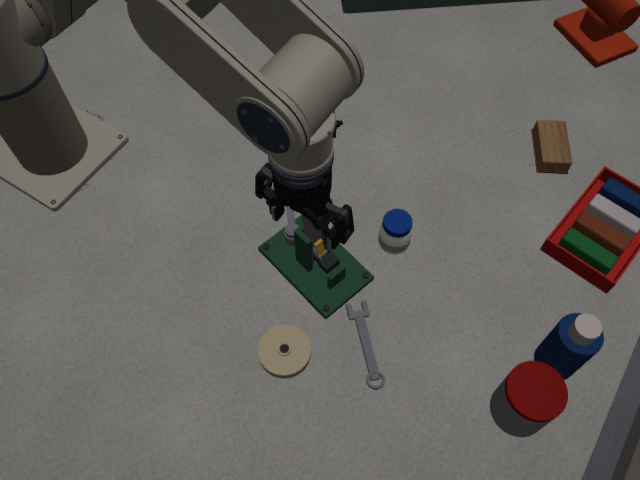

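View pics/side0.png

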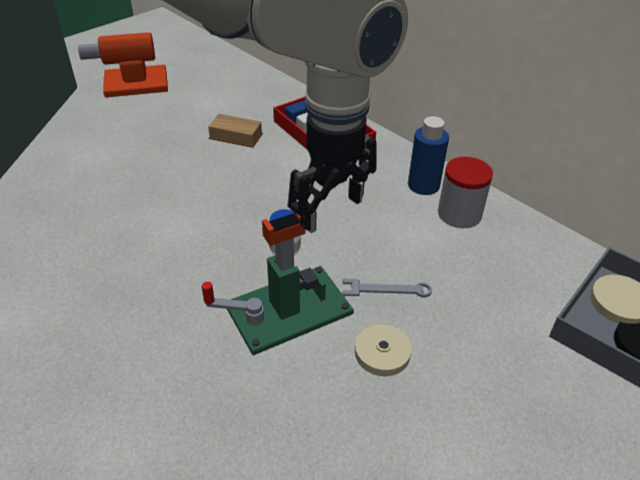

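The scene view shows the stand's plate with corners at about (259,248), (327,314) and (373,275), partly hidden by the gripper. The side view shows the orange head at (283,230), the knob at (208,293) and the plate corners at (229,306), (253,351), (353,309) and (320,267).

```bash
cat > h.py <<'E'
import numpy as np, cv2
from bench import sense, eyes, sign_off, bot
def ray(c,u,v):
    R=np.array(c["R"]);t=np.array(c["t"])
    d=R.T@np.array([(u-c["cx"])/c["fx"],(v-c["cy"])/c["fy"],1.]); return -R.T@t,d
def plane(c,u,v,z):
    o,d=ray(c,u,v); return o+d*(z-o[2])/d[2]
def proj(c,X):
    p=np.array(c["R"])@np.array(X,float)+c["t"]; return np.array([c["fx"]*p[0]/p[2]+c["cx"],c["fy"]*p[1]/p[2]+c["cy"]])
def mask(c,lo,hi):
    h=cv2.cvtColor(c["color"],cv2.COLOR_BGR2HSV); return cv2.inRange(h,np.array(lo),np.array(hi))
def blobs(m,amin=30):
    n,l,s,ce=cv2.connectedComponentsWithStats(m); return [(s[i].tolist(),ce[i].round(1).tolist()) for i in range(1,n) if s[i][4]>amin]
E
python3 - <<'E'
from h import *
for n in("scene","side"):
    c=eyes.read_camera(n); g=mask(c,(60,60,20),(90,255,200))
    b=blobs(g,500);print(n,b)
    cs,_=cv2.findContours(g,0,2)
    for k in cs:
        x,y,w,h=cv2.boundingRect(k)
        if 200<x+w/2<380 and w>50:
            q=cv2.approxPolyDP(cv2.convexHull(k),3,True)[:,0]
            for p in q: print(p,plane(c,*p,14).round(1))
    for nm,lo,hi in(("orange",(4,150,80),(12,255,255)),("red",(0,150,60),(3,255,255)),("yellow",(20,120,60),(32,255,255))): print(nm,blobs(mask(c,lo,hi)))
    cv2.imwrite(f"pics/{n}1.png",cv2.resize(c["color"][190:370,180:420],None,fx=3.2,fy=3.2,interpolation=2))
E
```

```text
scene [([259, 214, 115, 105, 4544], [315.7, 270.7]), ([559, 228, 59, 46, 1202], [588.5, 250.4])]
[373 277] [704.8  95.8  14. ]
[325 318] [674.4 -18.1  14. ]
[259 246] [493.8  37.3  14. ]
[302 214] [522.2 139.   14. ]
orange [([610, 0, 30, 13, 237], [624.3, 4.5]), ([556, 7, 82, 55, 1545], [595.9, 37.5]), ([578, 210, 54, 40, 689], [604.3, 229.8])]
red [([547, 167, 93, 117, 1653], [593.8, 231.6]), ([614, 172, 26, 17, 56], [626.2, 179.9]), ([507, 361, 61, 60, 2707], [536.8, 390.4])]
yellow [([314, 238, 11, 17, 113], [319.1, 246.2])]
side [([53, 0, 80, 38, 2031], [89.3, 13.5]), ([228, 256, 125, 99, 5596], [289.9, 307.4])]
[320 266] [698.5  93.8  14. ]
[352 312] [662.7 -21.4  14. ]
[253 354] [485.9  26.2  14. ]
[228 310] [512.8 125.1  14. ]
[270 257] [647.2 173.3  14. ]
orange [([98, 33, 55, 24, 1090], [125.5, 44.4]), ([120, 60, 23, 20, 306], [131.0, 67.7]), ([104, 65, 63, 30, 1185], [135.0, 80.6]), ([262, 219, 12, 13, 80], [267.9, 225.0]), ([270, 224, 35, 21, 221], [285.6, 233.3])]
red [([274, 97, 33, 51, 549], [289.4, 123.3]), ([366, 125, 10, 14, 81], [370.1, 131.8]), ([446, 157, 47, 32, 1164], [469.0, 172.3]), ([202, 282, 12, 23, 194], [207.5, 292.4])]
yellow []
```

View pics/side1.png

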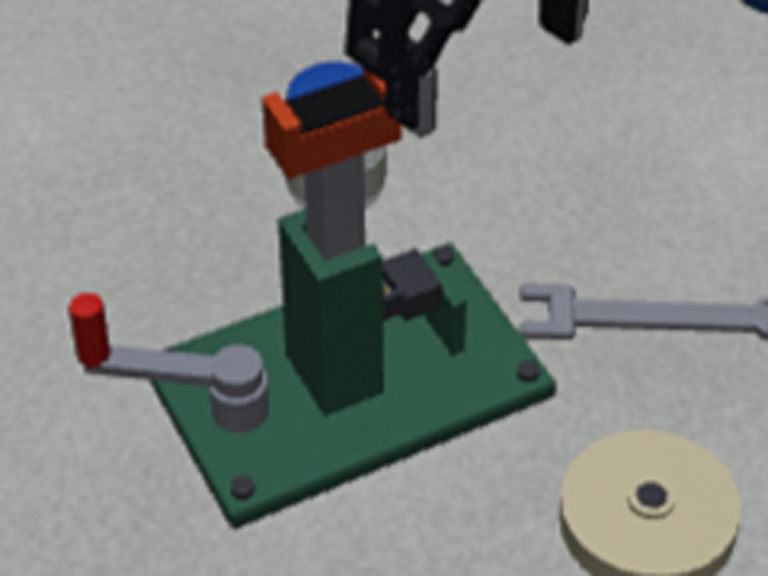

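The side crop shows a clear view of the stand. The lever is at the free side with the knob at about (208,293). The guide, the head with a dark top face, and the dark pawl block on the right are all visible. I'll clear the gripper up and away, then measure again.

{"op": "carry_out", "data": {
  "rows": [
    [1,0,0,0.4,0],
    [1,0,0,0.7,0],
    [1,-0.2,-0.3,0.7,0],
    [1,-0.4,-0.6,0.7,0],
    [1,-0.6,-0.9,0.7,0],
    [1,-0.6,-0.9,0.7,0],
    [1,-0.6,-0.9,0.7,0],
    [1,-0.6,-0.9,0.7,0]
  ]
}}

```text
t: 1.0
position: [503.4, -182.2, 371.7]
orientation: [0.0, 0.708, 0.706, -0.0]
force: [-0.3, 0.3, -0.1]
width: 85.4
```

Run:
```python
from h import *
print(sense()["position"])
ims=[]
for n in("scene","side"):
    c=eyes.read_camera(n); np.save(f"{n}.npy",c,allow_pickle=True)
    print(n)
    for nm,lo,hi in(("orange",(4,150,60),(14,255,255)),("red",(0,150,60),(3,255,255)),("yellow",(20,120,60),(32,255,255)),("blue",(105,150,50),(125,255,255))): print(nm,[b for b in blobs(mask(c,lo,hi)) if 180<b[1][0]<430 and 190<b[1][1]<370])
    ims.append(cv2.resize(c["color"][190:340,190:420],None,fx=3.4,fy=3.4,interpolation=2)[:,:780])
    cv2.imwrite(f"pics/{n}2.png",ims[-1])
```

```text
[ 503.40850124 -182.21460061  371.73471844]
scene
orange [([296, 198, 34, 19, 115], [317.5, 209.4])]
red []
yellow [([314, 238, 11, 17, 115], [319.2, 246.3])]
blue [([383, 209, 29, 25, 564], [397.4, 221.4])]
side
orange [([262, 209, 43, 37, 678], [283.6, 230.0])]
red [([202, 282, 12, 23, 194], [207.5, 292.4])]
yellow []
blue [([270, 210, 23, 12, 149], [280.2, 214.3])]
```

View pics/scene2.png

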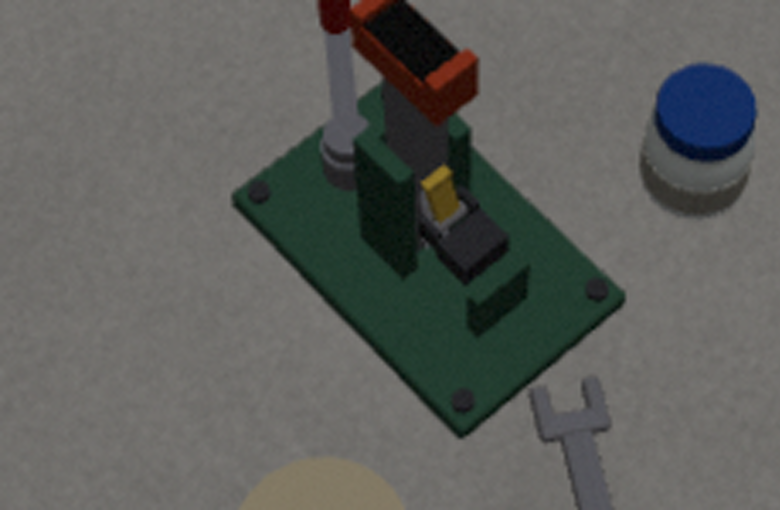

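View pics/side2.png

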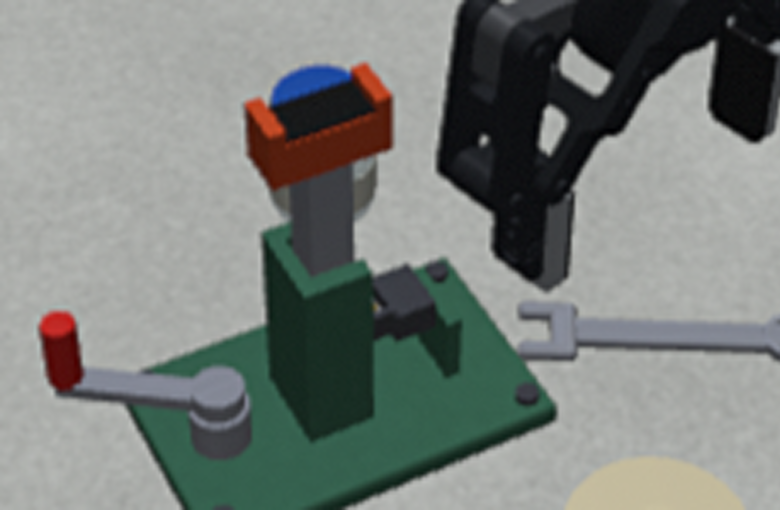

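The cleared views show the head's lip tops with outer corners in the side view at about (263,220), (270,230), (305,219) and (298,209). In the scene view they are at (317,213), (331,207) and (293,196). The plate top corners in the scene view are at (259,247), (325,316) and (373.5,276). The yellow pawl is at (319,246).

Run:
```python
from h import *
S,D=[np.load(f"{n}.npy",allow_pickle=True).item() for n in("scene","side")]
def tri(a,b):
    (o1,d1),(o2,d2)=ray(S,*a),ray(D,*b); d1/=np.linalg.norm(d1);d2/=np.linalg.norm(d2)
    s=np.linalg.lstsq(np.c_[d1,-d2],o2-o1,rcond=None)[0]; p,q=o1+s[0]*d1,o2+s[1]*d2
    return (p+q)/2,np.linalg.norm(p-q)
c=lambda x,y:(x/3.4+190,y/3.4+190)
sc=[plane(S,*c(*p),14) for p in((235,194),(460,430),(624,293))]
sd=[plane(D,*p,14) for p in((252.5,350),(352.8,308.8),(321,266.5))]
for p in sc+sd: print(p.round(1))
# corners order: A(-x,-y) B(+x,-y) C(+x,+y)
for P in(sc,sd):
    A,B,C=P; ctr=(A+C)/2; v=B-A; print("ctr",ctr.round(1),"yaw",np.degrees(np.arctan2(v[1],v[0])), np.degrees(np.arctan2(*( (C-B)[[1,0]])))-90,np.linalg.norm(v),np.linalg.norm(C-B))
print("headlip",tri((311.9,201.35),(283.8,219.6)))
for a in(((316.5,212.9),(305,218.8)),):print("x")
hs=[plane(D,*p,203) for p in((262.6,220.3),(270,230.3),(305,218.8),(297.6,209.1))]; 
v=(hs[2]-hs[1]+hs[3]-hs[0]); print("head yaw",np.degrees(np.arctan2(v[1],v[0])),np.linalg.norm(v)/2)
# scene screws/side knob
m=mask(S,(0,150,60),(3,255,255)); print([b for b in blobs(m,20) if b[1][0]<450])
k=plane(D,207.5,292.4,65);print("knob",k)
```

```text
[495.3  35.6  14. ]
[673.3 -15.4  14. ]
[704.7  97.8  14. ]
[490.3  32.7  14. ]
[668.8 -17.4  14. ]
[699.   91.6  14. ]
ctr [600.   66.7  14. ] yaw -15.992083917049973 -15.538870264813468 185.135381839634 117.47752703527031
ctr [594.6  62.2  14. ] yaw -15.685032298324423 -15.475608136536778 185.41133277654743 113.11032766158306
headlip (array([593.98370642,  68.56458893, 205.57639419]), np.float64(0.3807289468657527))
x
head yaw -16.435414868133176 58.11323515848268
[([283, 182, 10, 8, 55], [287.6, 185.1])]
knob [488.00848633 140.16790476  65.        ]
```

{"op": "carry_out", "data": {
  "rows": [
    [1,0.44,1,0,0.413],
    [1,0.44,1,0,0.413],
    [1,0.44,1,0,0.413],
    [1,0.44,1,0,0.413],
    [1,0.44,1,0,0.413],
    [1,0.44,1,0,0.413],
    [1,0.44,1,0,0.413],
    [1,0.44,1,0,0.413]
  ]
}}

```text
t: 1.9
position: [593.3, 22.4, 370.6]
orientation: [-0.0, 0.18, 0.984, 0.0]
force: [0.1, -0.0, -0.5]
width: 85.5
```

{"op": "carry_out", "data": {
  "rows": [
    [1,0,0.235,0,0.05],
    [1,0,0.235,0,0.05],
    [1,0,0.235,0,0],
    [1,0,0.235,0,0],
    [1,0,0.235,0,0]
  ]
}}

```text
t: 2.4
position: [593.0, 67.8, 371.0]
orientation: [-0.0, 0.183, 0.983, -0.0]
force: [-0.4, -0.4, -0.2]
width: 85.5
```

Run:
```python
from h import *
s=sense();print(s["position"],s["orientation"],s["joints"],s["force"])
c=eyes.read_camera("wrist"); np.save("wrist.npy",c,allow_pickle=True); cv2.imwrite("pics/w1.png",c["color"])
print(-np.array(c["R"]).T@c["t"],c["fx"])
c=eyes.read_camera("scene");cv2.imwrite("pics/s3.png",c["color"])
```

```text
[593.00659986  67.77407433 370.99927136] [-2.50561770e-04  1.82508493e-01  9.83204244e-01 -2.70125721e-05] [ 9.38133920e-02  2.55172523e-01  1.54400046e+00  8.75137729e-05
  1.34291643e+00 -1.10992832e+00] [-0.4078279  -0.39054673 -0.2242525 ]
[518.40477719  95.65806307 514.6153278 ] 389.8065446948878
```

View pics/w1.png

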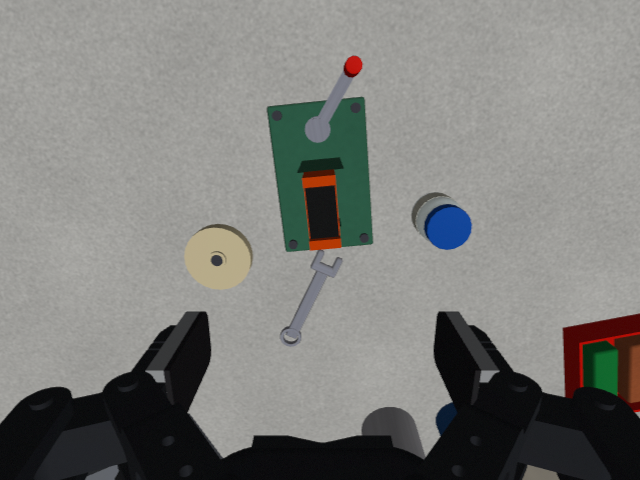

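The wrist view shows the head outline with corners at about (302,173), (336,171), (342,247) and (310,249). The plate corners are at (267,105), (364,97), (372,243) and (286,250), and the knob is at (353,66). The view is clear, so I'll measure from it.

Run:
```python
from h import *
W=np.load("wrist.npy",allow_pickle=True).item(); D=np.load("side.npy",allow_pickle=True).item();S=np.load("scene.npy",allow_pickle=True).item()
def quad(m):
    cs,_=cv2.findContours(m,0,2); k=max(cs,key=cv2.contourArea); r=cv2.minAreaRect(k); return cv2.boxPoints(r),cv2.approxPolyDP(cv2.convexHull(k),3,True)[:,0]
g=mask(W,(60,60,20),(90,255,200)); 
q=quad(g)[1]; P=[plane(W,*p,14) for p in q]
for a,b in zip(q,P): print(a,b.round(1))
o=mask(W,(4,130,100),(14,255,255)); b=[b for b in blobs(o,20) if b[1][0]<420]; print("orange",b)
pts=np.argwhere(o[150:270,280:360])+[150,280]; hull=cv2.approxPolyDP(cv2.convexHull(pts[:,::-1].astype(np.int32).reshape(-1,1,2)),2,True)[:,0]
for p in hull: print(p,plane(W,*p,205).round(1))
r=mask(W,(0,150,60),(3,255,255)); print("red",[b for b in blobs(r) if b[1][0]<420])
def tri(c1,a,c2,b):
    (o1,d1),(o2,d2)=ray(c1,*a),ray(c2,*b); d1/=np.linalg.norm(d1);d2/=np.linalg.norm(d2)
    s=np.linalg.lstsq(np.c_[d1,-d2],o2-o1,rcond=None)[0]; p,q=o1+s[0]*d1,o2+s[1]*d2
    return ((p+q)/2).round(1),np.linalg.norm(p-q)
kb=[b for b in blobs(r) if b[1][0]<420][0][1]
print("knob",tri(W,kb,D,(207.5,292.4)),tri(W,(353,64),D,(207,284.1)))
```

```text
[362  97] [520.  146.4  14. ]
[372 242] [699.3  98.1  14. ]
[287 251] [669.9 -14.3  14. ]
[267 109] [491.3  33.8  14. ]
orange [([302, 175, 38, 64, 518], [319.8, 190.3]), ([309, 238, 33, 12, 304], [324.9, 244.0])]
[340 247] [624.8  70.6 205. ]
[310 249] [617.4  46.4 205. ]
[302 178] [559.4  62.5 205. ]
[335 175] [566.6  87.9 205. ]
red [([344, 56, 18, 21, 289], [352.5, 66.0])]
knob (array([487.7, 141.5,  64.1]), np.float64(1.9139022552174012)) (array([487.9, 140.2,  84.9]), np.float64(2.769761170830111))
```

{"op": "carry_out", "data": {
  "rows": [
    [1,0,0,-0.2,0.03],
    [1,0,0,-0.4,0.03],
    [1,0,0,-0.6,0.03],
    [1,0,0,-0.7,0.03],
    [1,0,0,-0.8,0.03],
    [1,0,0,-0.9,0.03],
    [1,0,0,-1,0.03],
    [1,0,0,-1,0.03]
  ]
}}

```text
t: 3.3
position: [591.2, 66.6, 168.7]
orientation: [-0.003, 0.137, 0.991, -0.001]
force: [-0.0, -0.5, -0.5]
width: 85.4
```

{"op": "carry_out", "data": {
  "rows": [
    [1,0,0,-0.03,0],
    [1,0,0,-0.03,0],
    [1,0,0,-0.03,0]
  ]
}}

```text
t: 3.6
position: [593.6, 67.0, 166.2]
orientation: [0.001, 0.138, 0.99, 0.0]
force: [-0.1, 0.3, 0.8]
width: 85.5
```

Run:
```python
from h import *
s=sense();print(s["position"],s["orientation"],s["force"])
a=eyes.read_camera("side")["color"][150:350,180:440];b=eyes.read_camera("wrist")["color"]
a=cv2.resize(a,(400,308));b=cv2.resize(b,(400,300))
v=np.zeros((308,800,3),np.uint8);v[:,:400]=a;v[:300,400:]=b
cv2.imwrite("pics/pre.png",v)
```

```text
[593.57869479  67.03907081 166.22230421] [7.10763545e-04 1.37742361e-01 9.90467822e-01 1.74060604e-04] [-0.05425837  0.25877772  0.78080464]
```

View pics/pre.png

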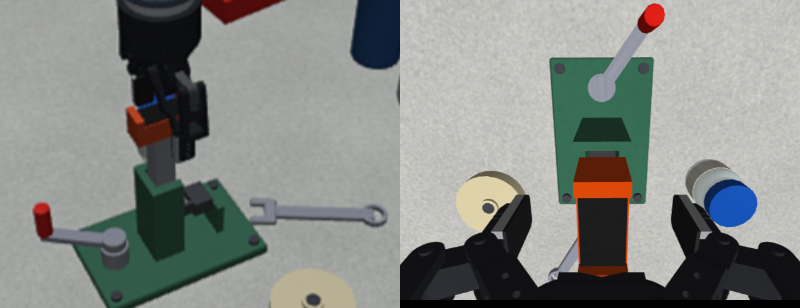

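The fingers straddle the head evenly: in the wrist half, the head is centred at about 603 px between fingers at 512 and 693. I'll close now.

{"op": "carry_out", "data": {
  "rows": [
    [0.4,0,0,0,0],
    [0.2,0,0,0,0],
    [0,0,0,0,0],
    [0,0,0,0,0],
    [0,0,0,0,0],
    [0,0,0,0,0],
    [0,0,0,0,0],
    [0,0,0,0,0]
  ],
  "force": 50
}}

```text
t: 4.5
position: [593.2, 67.7, 165.5]
orientation: [0.0, 0.138, 0.99, 0.0]
force: [0.6, 5.0, 1.0]
width: 25.1
```

```bash
python3 -c "
from h import *
s=sense();print(s['position'],s['orientation'],s['force'],s['ft_torque'],s['width'])"
```

```text
[593.22231861  67.71141428 165.47312767] [2.30077954e-04 1.37645084e-01 9.90481503e-01 4.12667062e-04] [0.63848302 4.99218505 0.99744916] [ 0.58763807 -0.0256259   0.20297719] 25.094577273361857
```

{"op": "carry_out", "data": {
  "rows": [
    [0,0,0,0.0025,0],
    [0,0,0,0.005,0]
  ]
}}

```text
t: 4.7
position: [593.2, 67.7, 165.6]
orientation: [0.0, 0.138, 0.99, 0.0]
force: [4.4, 5.5, -9.3]
width: 25.5
```

{"op": "carry_out", "data": {
  "rows": [
    [0,0,0,0.0025,0],
    [0,0,0,0.005,0]
  ]
}}

```text
t: 4.9
position: [593.1, 67.7, 166.3]
orientation: [-0.0, 0.138, 0.99, 0.0]
force: [3.9, 6.3, -9.2]
width: 25.5
```

{"op": "carry_out", "data": {
  "rows": [
    [0,0,0,0.0025,0],
    [0,0,0,0.005,0]
  ]
}}

```text
t: 5.1
position: [593.1, 67.7, 167.3]
orientation: [-0.0, 0.138, 0.99, 0.0]
force: [4.6, 4.5, -9.3]
width: 25.3
```

{"op": "carry_out", "data": {
  "rows": [
    [0,0,0,0.0025,0],
    [0,0,0,0.005,0]
  ]
}}

```text
t: 5.3
position: [593.1, 67.7, 168.3]
orientation: [-0.0, 0.138, 0.99, 0.0]
force: [3.7, 5.3, -9.5]
width: 25.1
```

{"op": "carry_out", "data": {
  "rows": [
    [0,0,0,0.0025,0],
    [0,0,0,0.005,0]
  ]
}}

```text
t: 5.5
position: [593.1, 67.7, 169.3]
orientation: [-0.0, 0.138, 0.99, 0.0]
force: [4.4, 4.9, -8.9]
width: 25.5
```

{"op": "carry_out", "data": {
  "rows": [
    [0,0,0,0.0025,0],
    [0,0,0,0.005,0]
  ]
}}

```text
t: 5.7
position: [593.2, 67.7, 170.3]
orientation: [-0.0, 0.138, 0.99, 0.0]
force: [5.4, 5.6, -8.6]
width: 25.5
```

{"op": "carry_out", "data": {
  "rows": [
    [0,0,0,0.0025,0],
    [0,0,0,0.005,0]
  ]
}}

```text
t: 5.9
position: [593.1, 67.7, 171.3]
orientation: [-0.0, 0.138, 0.99, 0.0]
force: [4.0, 5.6, -10.0]
width: 25.2
```

{"op": "carry_out", "data": {
  "rows": [
    [0,0,0,0.0025,0],
    [0,0,0,0.005,0]
  ]
}}

```text
t: 6.1
position: [593.1, 67.7, 172.3]
orientation: [-0.0, 0.138, 0.99, 0.0]
force: [4.7, 5.5, -9.6]
width: 25.6
```

{"op": "carry_out", "data": {
  "rows": [
    [0,0,0,0.0025,0],
    [0,0,0,0.005,0]
  ]
}}

```text
t: 6.3
position: [593.1, 67.7, 173.2]
orientation: [-0.0, 0.138, 0.99, 0.0]
force: [4.5, 5.9, -9.7]
width: 25.3
```

{"op": "carry_out", "data": {
  "rows": [
    [0,0,0,0.0025,0],
    [0,0,0,0.005,0]
  ]
}}

```text
t: 6.5
position: [593.1, 67.7, 174.2]
orientation: [-0.0, 0.138, 0.99, 0.0]
force: [4.2, 5.8, -10.0]
width: 25.7
```

{"op": "carry_out", "data": {
  "rows": [
    [0,0,0,0.0025,0],
    [0,0,0,0.005,0]
  ]
}}

```text
t: 6.7
position: [593.1, 67.7, 175.2]
orientation: [-0.0, 0.138, 0.99, 0.0]
force: [4.4, 6.3, -9.3]
width: 25.4
```

{"op": "carry_out", "data": {
  "rows": [
    [0,0,0,0.0025,0],
    [0,0,0,0.005,0]
  ]
}}

```text
t: 6.9
position: [593.1, 67.7, 176.2]
orientation: [-0.0, 0.138, 0.99, 0.0]
force: [4.3, 6.2, -9.2]
width: 25.2
```

{"op": "carry_out", "data": {
  "rows": [
    [0,0,0,0.0025,0],
    [0,0,0,0.005,0]
  ]
}}

```text
t: 7.1
position: [593.1, 67.7, 177.1]
orientation: [-0.0, 0.138, 0.99, 0.0]
force: [4.6, 6.4, -11.5]
width: 25.3
```

{"op": "carry_out", "data": {
  "rows": [
    [0,0,0,0.0025,0],
    [0,0,0,0.005,0]
  ]
}}

```text
t: 7.3
position: [593.1, 67.7, 177.8]
orientation: [-0.0, 0.138, 0.99, 0.0]
force: [5.9, 6.7, -13.3]
width: 25.5
```

{"op": "carry_out", "data": {
  "rows": [
    [0,0,0,0.0025,0],
    [0,0,0,0.005,0]
  ]
}}

```text
t: 7.5
position: [593.1, 67.7, 178.6]
orientation: [-0.0, 0.138, 0.99, 0.0]
force: [6.2, 6.6, -14.4]
width: 25.6
```

{"op": "carry_out", "data": {
  "rows": [
    [0,0,0,0.0025,0],
    [0,0,0,0.005,0]
  ]
}}

```text
t: 7.7
position: [593.1, 67.7, 179.5]
orientation: [-0.0, 0.138, 0.99, 0.0]
force: [7.0, 5.3, -13.6]
width: 25.4
```

{"op": "carry_out", "data": {
  "rows": [
    [0,0,0,0.0025,0],
    [0,0,0,0.005,0]
  ]
}}

```text
t: 7.9
position: [593.1, 67.7, 180.4]
orientation: [-0.0, 0.138, 0.99, 0.0]
force: [7.7, 5.9, -15.7]
width: 25.1
```

{"op": "carry_out", "data": {
  "rows": [
    [0,0,0,0.0025,0],
    [0,0,0,0.005,0]
  ]
}}

```text
t: 8.1
position: [593.1, 67.7, 181.3]
orientation: [-0.0, 0.138, 0.99, 0.0]
force: [7.7, 5.1, -16.8]
width: 25.8
```

{"op": "carry_out", "data": {
  "rows": [
    [0,0,0,0.0025,0],
    [0,0,0,0.005,0]
  ]
}}

```text
t: 8.3
position: [593.1, 67.7, 182.2]
orientation: [-0.0, 0.138, 0.99, 0.0]
force: [6.8, 5.7, -18.9]
width: 25.4
```

{"op": "carry_out", "data": {
  "rows": [
    [0,0,0,0.0025,0],
    [0,0,0,0.005,0]
  ]
}}

```text
t: 8.5
position: [593.1, 67.7, 183.2]
orientation: [-0.0, 0.138, 0.99, 0.0]
force: [6.9, 5.7, -9.7]
width: 25.1
```

{"op": "carry_out", "data": {
  "rows": [
    [0,0,0,0.0025,0],
    [0,0,0,0.005,0]
  ]
}}

```text
t: 8.7
position: [593.1, 67.7, 185.1]
orientation: [-0.0, 0.138, 0.99, 0.0]
force: [5.2, 6.4, -8.1]
width: 25.4
```

{"op": "carry_out", "data": {
  "rows": [
    [0,0,0,0.0025,0],
    [0,0,0,0.005,0]
  ]
}}

```text
t: 8.9
position: [593.1, 67.7, 186.2]
orientation: [-0.0, 0.138, 0.99, 0.0]
force: [5.8, 6.3, -8.8]
width: 25.5
```

{"op": "carry_out", "data": {
  "rows": [
    [0,0,0,0.0025,0],
    [0,0,0,0.005,0]
  ]
}}

```text
t: 9.1
position: [593.1, 67.7, 187.2]
orientation: [-0.0, 0.138, 0.99, 0.0]
force: [5.0, 5.6, -9.0]
width: 25.5
```

{"op": "carry_out", "data": {
  "rows": [
    [0,0,0,0.0025,0],
    [0,0,0,0.005,0]
  ]
}}

```text
t: 9.3
position: [593.1, 67.7, 188.1]
orientation: [-0.0, 0.138, 0.99, 0.0]
force: [5.3, 5.3, -10.7]
width: 25.1
```

Click 1 came at z≈183, where the load dropped from 18.9 to 9.7 N. I'll continue.

{"op": "carry_out", "data": {
  "rows": [
    [0,0,0,0.0025,0],
    [0,0,0,0.005,0]
  ]
}}

```text
t: 9.5
position: [593.1, 67.7, 188.7]
orientation: [-0.0, 0.138, 0.99, 0.0]
force: [5.7, 6.2, -13.6]
width: 25.2
```

{"op": "carry_out", "data": {
  "rows": [
    [0,0,0,0.0025,0],
    [0,0,0,0.005,0]
  ]
}}

```text
t: 9.7
position: [593.1, 67.7, 189.6]
orientation: [-0.0, 0.138, 0.99, 0.0]
force: [7.2, 5.4, -14.9]
width: 25.2
```

{"op": "carry_out", "data": {
  "rows": [
    [0,0,0,0.0025,0],
    [0,0,0,0.005,0]
  ]
}}

```text
t: 9.9
position: [593.1, 67.7, 190.5]
orientation: [-0.0, 0.138, 0.99, 0.0]
force: [6.9, 5.8, -15.2]
width: 25.3
```

{"op": "carry_out", "data": {
  "rows": [
    [0,0,0,0.0025,0],
    [0,0,0,0.005,0]
  ]
}}

```text
t: 10.1
position: [593.1, 67.7, 191.4]
orientation: [-0.0, 0.138, 0.99, 0.0]
force: [7.1, 6.3, -16.4]
width: 25.7
```

{"op": "carry_out", "data": {
  "rows": [
    [0,0,0,0.0025,0],
    [0,0,0,0.005,0]
  ]
}}

```text
t: 10.3
position: [593.1, 67.7, 192.3]
orientation: [-0.0, 0.138, 0.99, 0.0]
force: [7.4, 5.2, -17.7]
width: 25.3
```

{"op": "carry_out", "data": {
  "rows": [
    [0,0,0,0.0025,0],
    [0,0,0,0.005,0]
  ]
}}

```text
t: 10.5
position: [593.1, 67.7, 193.1]
orientation: [-0.0, 0.138, 0.99, 0.0]
force: [7.7, 5.7, -18.1]
width: 25.2
```

{"op": "carry_out", "data": {
  "rows": [
    [0,0,0,0.0025,0],
    [0,0,0,0.005,0]
  ]
}}

```text
t: 10.7
position: [593.1, 67.7, 194.1]
orientation: [-0.0, 0.138, 0.99, 0.0]
force: [7.8, 5.6, -11.1]
width: 25.2
```

{"op": "carry_out", "data": {
  "rows": [
    [0,0,0,0.0025,0],
    [0,0,0,0.005,0]
  ]
}}

```text
t: 10.9
position: [593.1, 67.7, 196.0]
orientation: [-0.0, 0.138, 0.99, 0.0]
force: [4.3, 5.3, -8.9]
width: 25.5
```

Click 2 came at z≈194.

{"op": "carry_out", "data": {
  "rows": [
    [0,0,0,0.0025,0],
    [0,0,0,0.005,0]
  ]
}}

```text
t: 11.1
position: [593.1, 67.7, 197.2]
orientation: [-0.0, 0.138, 0.99, 0.0]
force: [5.0, 5.7, -8.6]
width: 25.2
```

{"op": "carry_out", "data": {
  "rows": [
    [0,0,0,0.0025,0],
    [0,0,0,0.005,0]
  ]
}}

```text
t: 11.3
position: [593.1, 67.7, 198.2]
orientation: [-0.0, 0.138, 0.99, 0.0]
force: [4.9, 5.6, -9.3]
width: 25.0
```

{"op": "carry_out", "data": {
  "rows": [
    [0,0,0,0.0025,0],
    [0,0,0,0.005,0]
  ]
}}

```text
t: 11.5
position: [593.1, 67.7, 199.2]
orientation: [-0.0, 0.138, 0.99, 0.0]
force: [4.5, 4.3, -9.6]
width: 25.5
```

{"op": "carry_out", "data": {
  "rows": [
    [0,0,0,0.0025,0],
    [0,0,0,0.005,0]
  ]
}}

```text
t: 11.7
position: [593.1, 67.7, 200.2]
orientation: [-0.0, 0.138, 0.99, 0.0]
force: [4.1, 4.7, -9.8]
width: 25.6
```

{"op": "carry_out", "data": {
  "rows": [
    [0,0,0,0.0025,0],
    [0,0,0,0.005,0]
  ]
}}

```text
t: 11.9
position: [593.1, 67.7, 201.2]
orientation: [-0.0, 0.138, 0.99, 0.0]
force: [4.2, 6.2, -9.2]
width: 25.5
```

{"op": "carry_out", "data": {
  "rows": [
    [0,0,0,0.0025,0],
    [0,0,0,0.005,0]
  ]
}}

```text
t: 12.1
position: [593.1, 67.7, 202.1]
orientation: [-0.0, 0.138, 0.99, 0.0]
force: [4.7, 6.4, -11.8]
width: 25.4
```

{"op": "carry_out", "data": {
  "rows": [
    [0,0,0,0.0025,0],
    [0,0,0,0.005,0]
  ]
}}

```text
t: 12.3
position: [593.1, 67.7, 202.7]
orientation: [-0.0, 0.138, 0.99, 0.0]
force: [6.9, 5.5, -14.1]
width: 25.5
```

{"op": "carry_out", "data": {
  "rows": [
    [0,0,0,0.0025,0],
    [0,0,0,0.005,0]
  ]
}}

```text
t: 12.5
position: [593.1, 67.7, 203.5]
orientation: [-0.0, 0.138, 0.99, 0.0]
force: [6.6, 5.6, -14.1]
width: 25.3
```

{"op": "carry_out", "data": {
  "rows": [
    [0,0,0,0.0025,0],
    [0,0,0,0.005,0]
  ]
}}

```text
t: 12.7
position: [593.1, 67.7, 204.4]
orientation: [-0.0, 0.138, 0.99, 0.0]
force: [7.4, 6.0, -14.7]
width: 25.7
```

{"op": "carry_out", "data": {
  "rows": [
    [0,0,0,0.0025,0],
    [0,0,0,0.005,0]
  ]
}}

```text
t: 12.9
position: [593.1, 67.7, 205.3]
orientation: [-0.0, 0.138, 0.99, 0.0]
force: [8.4, 5.2, -16.2]
width: 25.4
```

{"op": "carry_out", "data": {
  "rows": [
    [0,0,0,0.0025,0],
    [0,0,0,0.005,0]
  ]
}}

```text
t: 13.1
position: [593.1, 67.7, 206.2]
orientation: [-0.0, 0.138, 0.99, 0.0]
force: [8.6, 5.4, -16.2]
width: 25.1
```

{"op": "carry_out", "data": {
  "rows": [
    [0,0,0,0.0025,0],
    [0,0,0,0.005,0]
  ]
}}

```text
t: 13.3
position: [593.0, 67.7, 207.1]
orientation: [-0.0, 0.138, 0.99, 0.0]
force: [8.3, 5.4, -16.9]
width: 24.8
```

{"op": "carry_out", "data": {
  "rows": [
    [0,0,0,0.0025,0],
    [0,0,0,0.005,0]
  ]
}}

```text
t: 13.5
position: [593.0, 67.7, 208.0]
orientation: [-0.0, 0.138, 0.99, 0.0]
force: [8.3, 5.8, -18.0]
width: 25.3
```

{"op": "carry_out", "data": {
  "rows": [
    [0,0,0,0.0025,0],
    [0,0,0,0.005,0]
  ]
}}

```text
t: 13.7
position: [593.1, 67.7, 210.0]
orientation: [-0.0, 0.138, 0.99, 0.0]
force: [4.2, 5.3, -8.5]
width: 25.5
```

{"op": "carry_out", "data": {
  "rows": [
    [0,0,0,0.0025,0],
    [0,0,0,0.005,0]
  ]
}}

```text
t: 13.9
position: [593.1, 67.7, 211.1]
orientation: [-0.0, 0.138, 0.99, 0.0]
force: [6.0, 5.9, -8.8]
width: 25.6
```

{"op": "carry_out", "data": {
  "rows": [
    [0,0,0,0.0025,0],
    [0,0,0,0.005,0]
  ]
}}

```text
t: 14.1
position: [593.1, 67.7, 212.1]
orientation: [-0.0, 0.138, 0.99, 0.0]
force: [3.8, 5.2, -8.6]
width: 25.1
```

{"op": "carry_out", "data": {
  "rows": [
    [0,0,0,0.0025,0],
    [0,0,0,0.005,0]
  ]
}}

```text
t: 14.3
position: [593.1, 67.7, 213.1]
orientation: [-0.0, 0.138, 0.99, 0.0]
force: [5.0, 6.0, -11.9]
width: 25.3
```

Click 3 came at z≈208.5, and the ramp to click 4 has started.

{"op": "carry_out", "data": {
  "rows": [
    [0,0,0,0.0025,0],
    [0,0,0,0.005,0]
  ]
}}

```text
t: 14.5
position: [593.1, 67.7, 213.7]
orientation: [-0.0, 0.138, 0.99, 0.0]
force: [6.6, 6.5, -13.6]
width: 25.6
```

{"op": "carry_out", "data": {
  "rows": [
    [0,0,0,0.0025,0],
    [0,0,0,0.005,0]
  ]
}}

```text
t: 14.7
position: [593.1, 67.7, 214.5]
orientation: [-0.0, 0.138, 0.99, 0.0]
force: [6.8, 5.3, -14.2]
width: 25.3
```

{"op": "carry_out", "data": {
  "rows": [
    [0,0,0,0.0025,0],
    [0,0,0,0.005,0]
  ]
}}

```text
t: 14.9
position: [593.1, 67.7, 215.4]
orientation: [-0.0, 0.138, 0.99, 0.0]
force: [6.7, 6.3, -14.5]
width: 25.5
```

{"op": "carry_out", "data": {
  "rows": [
    [0,0,0,0.0025,0],
    [0,0,0,0.005,0]
  ]
}}

```text
t: 15.1
position: [593.1, 67.7, 216.3]
orientation: [-0.0, 0.138, 0.99, 0.0]
force: [7.0, 6.4, -16.3]
width: 25.8
```

{"op": "carry_out", "data": {
  "rows": [
    [0,0,0,0.0025,0],
    [0,0,0,0.005,0]
  ]
}}

```text
t: 15.3
position: [593.1, 67.7, 217.2]
orientation: [-0.0, 0.138, 0.99, 0.0]
force: [7.9, 7.4, -16.8]
width: 25.2
```

{"op": "carry_out", "data": {
  "rows": [
    [0,0,0,0.0025,0],
    [0,0,0,0.005,0]
  ]
}}

```text
t: 15.5
position: [593.0, 67.7, 218.0]
orientation: [-0.0, 0.138, 0.99, 0.0]
force: [8.8, 6.5, -17.8]
width: 25.5
```

{"op": "carry_out", "data": {
  "rows": [
    [0,0,0,0.0025,0],
    [0,0,0,0.005,0]
  ]
}}

```text
t: 15.7
position: [593.1, 67.7, 218.9]
orientation: [-0.0, 0.138, 0.99, 0.0]
force: [8.9, 6.0, -17.3]
width: 25.3
```

{"op": "carry_out", "data": {
  "rows": [
    [0,0,0,0.0025,0],
    [0,0,0,0.005,0]
  ]
}}

```text
t: 15.9
position: [593.1, 67.7, 220.9]
orientation: [-0.0, 0.138, 0.99, 0.0]
force: [5.3, 5.9, -9.5]
width: 25.4
```

{"op": "carry_out", "data": {
  "rows": [
    [0,0,0,0,0],
    [0,0,0,0,0]
  ]
}}

```text
t: 16.1
position: [593.1, 67.7, 221.1]
orientation: [-0.0, 0.138, 0.99, 0.0]
force: [4.4, 5.2, -8.6]
width: 25.3
```

Click 4 came at z≈219.5, so all four are counted. Next I'll push down gently until the notch bears on the pawl.

{"op": "carry_out", "data": {
  "rows": [
    [0,0,0,-0.0025,0],
    [0,0,0,-0.005,0]
  ]
}}

```text
t: 16.3
position: [593.2, 67.7, 221.1]
orientation: [0.0, 0.138, 0.99, 0.0]
force: [1.2, 6.0, 0.7]
width: 25.2
```

{"op": "carry_out", "data": {
  "rows": [
    [0,0,0,-0.0025,0],
    [0,0,0,-0.005,0]
  ]
}}

```text
t: 16.5
position: [593.2, 67.7, 220.7]
orientation: [0.0, 0.138, 0.99, 0.0]
force: [-0.9, 5.2, 3.6]
width: 25.5
```

{"op": "carry_out", "data": {
  "rows": [
    [0,0,0,-0.0025,0],
    [0,0,0,-0.005,0]
  ]
}}

```text
t: 16.7
position: [593.2, 67.7, 219.8]
orientation: [0.0, 0.138, 0.99, 0.0]
force: [-0.9, 5.3, 3.0]
width: 25.8
```

{"op": "carry_out", "data": {
  "rows": [
    [0,0,0,-0.0025,0],
    [0,0,0,-0.005,0]
  ]
}}

```text
t: 16.9
position: [593.2, 67.7, 218.8]
orientation: [0.0, 0.138, 0.99, 0.0]
force: [-0.5, 5.6, 2.9]
width: 25.5
```

{"op": "carry_out", "data": {
  "rows": [
    [0,0,0,-0.0025,0],
    [0,0,0,-0.005,0]
  ]
}}

```text
t: 17.1
position: [593.2, 67.7, 217.9]
orientation: [0.0, 0.138, 0.99, 0.0]
force: [-1.6, 4.9, 5.7]
width: 25.0
```

{"op": "carry_out", "data": {
  "rows": [
    [0,0,0,-0.0025,0],
    [0,0,0,-0.005,0]
  ]
}}

```text
t: 17.3
position: [593.2, 67.7, 217.4]
orientation: [0.0, 0.138, 0.99, 0.0]
force: [-3.7, 4.8, 8.8]
width: 25.5
```

{"op": "carry_out", "data": {
  "rows": [
    [0,0,0,0,0],
    [0,0,0,0,0]
  ]
}}

```text
t: 17.5
position: [593.3, 67.7, 217.4]
orientation: [0.0, 0.138, 0.99, 0.0]
force: [-2.0, 5.0, 5.9]
width: 25.4
```

{"op": "carry_out", "data": {
  "rows": [
    [0,0,0,-0.0025,0],
    [0,0,0,-0.005,0]
  ]
}}

```text
t: 17.7
position: [593.3, 67.7, 216.9]
orientation: [0.0, 0.138, 0.99, 0.0]
force: [-4.5, 4.6, 13.2]
width: 25.5
```

{"op": "carry_out", "data": {
  "rows": [
    [0,0,0,0,0]
  ]
}}

```text
t: 17.8
position: [593.2, 67.7, 216.9]
orientation: [0.0, 0.138, 0.99, 0.0]
force: [-2.8, 4.5, 10.4]
width: 25.8
```

The pawl now carries about 10 N at its peak, with the notch seated about 1 mm into the sprung seat. I'll release and rise.

{"op": "carry_out", "data": {
  "rows": [
    [0.5,0,0,0,0],
    [1,0,0,0,0],
    [1,0,0,0,0],
    [1,0,0,0,0],
    [1,0,0,0,0],
    [1,0,0,0,0]
  ]
}}

```text
t: 18.4
position: [592.9, 66.9, 215.2]
orientation: [-0.0, 0.138, 0.99, -0.0]
force: [0.1, 0.1, -0.8]
width: 85.4
```

{"op": "carry_out", "data": {
  "rows": [
    [1,0,0,0.1,0],
    [1,0,0,0.25,0],
    [1,0,0,0.4,0],
    [1,0,0,0.5,0],
    [1,0,0,0.5,0],
    [1,0,0,0.5,0]
  ]
}}

```text
t: 19.0
position: [592.8, 67.0, 315.1]
orientation: [0.0, 0.138, 0.99, 0.0]
force: [-1.0, 0.2, 0.0]
width: 84.8
```

Run:
```python
from h import *
s=sense();print(s["position"],s["joints"],s["force"])
c=eyes.read_camera("scene");d=eyes.read_camera("side");w=eyes.read_camera("wrist")
np.save("wrist2.npy",w,allow_pickle=True)
v=np.zeros((300,800,3),np.uint8)
v[:,:400]=cv2.resize(d["color"][150:345,180:440],(400,300));v[:,400:]=cv2.resize(w["color"],(400,300))
cv2.imwrite("pics/seat.png",v)
r=mask(w,(0,150,60),(3,255,255)); print("red",blobs(r)); rd=mask(d,(0,150,60),(3,255,255)); print([b for b in blobs(rd) if b[1][0]<260])
```

```text
[592.84575609  67.00271609 315.09757191] [ 9.26061224e-02  2.97535660e-01  1.61300445e+00 -2.49915297e-05
  1.23084119e+00 -1.20159631e+00] [-0.97544391  0.21570199  0.01605256]
red [([360, 52, 23, 25, 405], [370.7, 64.2]), ([566, 364, 74, 34, 1600], [604.4, 378.2])]
[([202, 282, 12, 23, 195], [207.6, 292.4])]
```

View pics/seat.png

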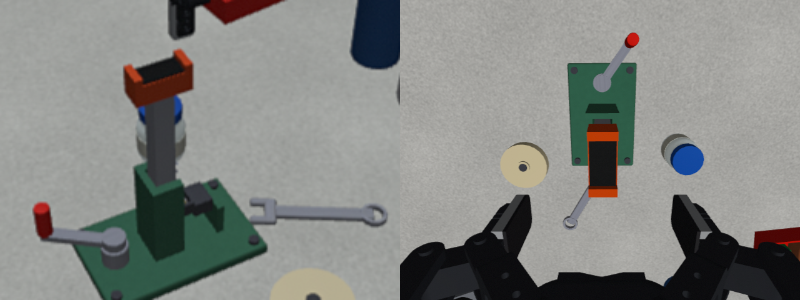

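The side half shows the head raised with the column exposed and nothing disturbed. The wrist half shows the knob at (632,40) and the pin cap at (602,83) in picture pixels. I'll now locate the knob and pin precisely.

Run:
```python
from h import *
D=np.load("side.npy",allow_pickle=True).item();W=np.load("wrist2.npy",allow_pickle=True).item();W1=np.load("wrist.npy",allow_pickle=True).item()
def tri(c1,a,c2,b):
    (o1,d1),(o2,d2)=ray(c1,*a),ray(c2,*b); d1/=np.linalg.norm(d1);d2/=np.linalg.norm(d2)
    s=np.linalg.lstsq(np.c_[d1,-d2],o2-o1,rcond=None)[0]; p,q=o1+s[0]*d1,o2+s[1]*d2
    return ((p+q)/2).round(1),np.linalg.norm(p-q).round(1)
print("cent",tri(W,(370.7,64.2),D,(207.6,292.4)),plane(W,370.7,64.2,66),plane(W1,352.5,66,66))
# pin cap
for c in(W,W1):
    m=mask(c,(100,10,120),(135,90,255)); print([b for b in blobs(m,100) if 280<b[1][0]<400 and b[1][1]<200])
print("pin",tri(W,(322.5,133),D,(254,304)),plane(W1,318,129,50),plane(W,322.5,133,50))
g=mask(W,(60,60,20),(90,255,200)); cs,_=cv2.findContours(g,0,2);k=max(cs,key=cv2.contourArea)
for p in cv2.approxPolyDP(cv2.convexHull(k),3,True)[:,0]: print(p,plane(W,*p,14).round(1))
for p in((490,140,65),(496,144,65),(537.6,82.6,50)): print(p,proj(W,p).round(1),proj(W1,p).round(1),proj(D,p).round(1))
```

```text
cent (array([487.8, 141.8,  63.9]), np.float64(2.3)) [487.03887684 142.24195117  66.        ] [487.07291113 141.92817958  66.        ]
[([309, 69, 60, 78, 1418], [336.2, 112.9])]
[([305, 72, 48, 70, 1080], [327.0, 111.4])]
pin (array([535.4,  82.1,  47.8]), np.float64(1.6)) [534.34418144  84.20649273  50.        ] [534.5983314   82.51638813  50.        ]
[376 101] [520.1 146.3  14. ]
[371 263] [700.   97.1  14. ]
[276 264] [669.6 -14.9  14. ]
[269 102] [489.6  35.5  14. ]
(490, 140, 65) [369.   68.4] [351.6  69.6] [208.6 291.8]
(496, 144, 65) [374.7  73.8] [357.1  73.8] [210.1 288.6]
(537.6, 82.6, 50) [323.4 135.9] [317.7 132.3] [254.3 302.3]
```

{"op": "carry_out", "data": {
  "rows": [
    [0.53,-0.2,0.15,0,0],
    [0.53,-0.4,0.3,0,0],
    [0.53,-0.525,0.3725,0,0],
    [0.53,-0.525,0.3725,0,0],
    [0.53,-0.525,0.3725,-0.2,0],
    [0.53,-0.525,0.3725,-0.4,0],
    [0.53,-0.525,0.3725,-0.6,0],
    [0.53,-0.525,0.3725,-0.6,0]
  ]
}}

```text
t: 19.95
position: [484.7, 140.1, 190.2]
orientation: [-0.005, 0.138, 0.99, -0.002]
force: [-0.3, -0.1, -0.5]
width: 45.3
```

{"op": "carry_out", "data": {
  "rows": [
    [0.53,0,0,-0.1,0],
    [0.53,0,0,-0.2,0],
    [0.53,0,0,-0.2,0],
    [0.53,0,0,-0.2,0]
  ]
}}

```text
t: 20.35
position: [488.9, 141.5, 156.4]
orientation: [0.0, 0.138, 0.99, 0.0]
force: [0.1, 0.1, -0.2]
width: 45.0
```

Run:
```python
from h import *
s=sense();print(s["position"],s["orientation"],s["force"],s["width"])
w=eyes.read_camera("wrist");d=eyes.read_camera("side")
v=np.zeros((300,800,3),np.uint8)
v[:,:400]=cv2.resize(d["color"][150:345,130:390],(400,300));v[:,400:]=cv2.resize(w["color"],(400,300))
cv2.imwrite("pics/lev.png",v)
```

```text
[488.90726428 141.48698788 156.41468641] [3.30977785e-04 1.37992325e-01 9.90433237e-01 1.07108607e-04] [ 0.07544545  0.1324187  -0.18994031] 45.00568312842958
```

View pics/lev.png

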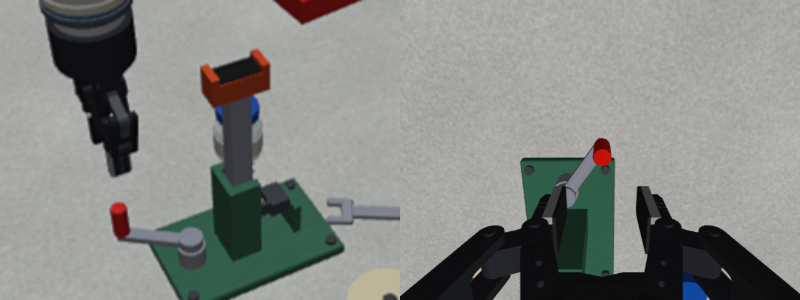

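The knob at (602,157) sits midway between the fingers at 560 and 645 px. I'll descend over it.

{"op": "carry_out", "data": {
  "rows": [
    [0.53,0,0,-0.15,0],
    [0.53,0,0,-0.3,0],
    [0.53,0,0,-0.4,0],
    [0.53,0,0,-0.48,0],
    [0.53,0,0,-0.52,0],
    [0.53,0,0,-0.52,0],
    [0.53,0,0,-0.52,0]
  ]
}}

```text
t: 21.15
position: [488.7, 141.7, 52.3]
orientation: [0.001, 0.138, 0.99, 0.0]
force: [0.7, -0.1, 0.3]
width: 45.2
```

{"op": "carry_out", "data": {
  "rows": [
    [0.53,-0.007,-0.035,0,0],
    [0.53,-0.014,-0.0675,0,0],
    [0.53,-0.043,-0.095,0,0],
    [0.53,-0.068,-0.12,0,0],
    [0.53,-0.088,-0.147,0,0],
    [0.53,-0.105,-0.173,0,0],
    [0.53,-0.12,-0.203,0,0],
    [0.53,-0.133,-0.233,0,0]
  ]
}}

```text
t: 21.95
position: [461.1, 94.4, 51.4]
orientation: [-0.0, 0.138, 0.99, -0.0]
force: [-0.9, 3.0, 0.5]
width: 45.2
```

{"op": "carry_out", "data": {
  "rows": [
    [0.53,-0.01,-0.032,0,0],
    [0.53,-0.017,-0.063,0,0],
    [0.53,-0.021,-0.096,0,0],
    [0.53,-0.022,-0.128,0,0],
    [0.53,-0.021,-0.161,0,0],
    [0.53,-0.017,-0.193,0,0],
    [0.53,-0.01,-0.225,0,0],
    [0.53,0,-0.257,0,0]
  ]
}}

```text
t: 22.75
position: [461.5, 43.0, 51.3]
orientation: [-0.0, 0.138, 0.99, -0.0]
force: [-1.3, 1.5, -0.4]
width: 45.2
```

{"op": "carry_out", "data": {
  "rows": [
    [0.53,0.005,-0.012,0,0],
    [0.53,0.005,-0.012,0,0]
  ]
}}

```text
t: 22.95
position: [462.9, 40.6, 51.4]
orientation: [0.0, 0.138, 0.99, -0.0]
force: [-0.6, -0.7, 0.2]
width: 45.2
```

{"op": "carry_out", "data": {
  "rows": [
    [0.53,0.005,-0.01,0,0],
    [0.53,0.005,-0.01,0,0]
  ]
}}

```text
t: 23.15
position: [463.2, 39.6, 51.3]
orientation: [-0.0, 0.138, 0.99, 0.0]
force: [-0.7, 4.7, 1.3]
width: 45.4
```

{"op": "carry_out", "data": {
  "rows": [
    [0.53,0.002,-0.007,0,0],
    [0.53,0.002,-0.007,0,0]
  ]
}}

```text
t: 23.35
position: [463.2, 39.3, 51.3]
orientation: [-0.001, 0.138, 0.99, 0.001]
force: [-1.8, 14.6, 1.7]
width: 45.2
```

{"op": "carry_out", "data": {
  "rows": [
    [0.53,0.001,-0.005,0,0],
    [0.53,0.001,-0.005,0,0]
  ]
}}

```text
t: 23.55
position: [463.3, 39.0, 51.3]
orientation: [-0.001, 0.138, 0.99, 0.001]
force: [-3.4, 22.3, 1.9]
width: 45.1
```

The lever is at its stop: force rose to 22 N with almost no motion. I'll back off to centre over the knob and rise clear.

{"op": "carry_out", "data": {
  "rows": [
    [0.53,0.01,0.04,0,0],
    [0.53,0.018,0.075,0,0],
    [0.53,0.018,0.075,0,0],
    [0.53,0.018,0.075,0.15,0],
    [0.53,0.018,0.075,0.35,0],
    [0.53,0.018,0.075,0.6,0],
    [0.53,0.018,0.075,0.85,0],
    [0.53,0.018,0.075,1,0]
  ]
}}

```text
t: 24.35
position: [468.7, 51.5, 255.1]
orientation: [0.002, 0.138, 0.99, 0.0]
force: [0.6, -0.4, -0.9]
width: 45.3
```

{"op": "carry_out", "data": {
  "rows": [
    [0.53,0,0,0.4,0],
    [0.53,0,-0.2,0.4,0],
    [0.53,0,-0.4,0.4,0],
    [0.53,0,-0.6,0.4,0],
    [0.53,0,-0.8,0.4,0],
    [0.53,0,-0.8,0.4,0],
    [0.53,0,-0.8,0.4,0]
  ]
}}

```text
t: 25.05
position: [467.2, -109.2, 331.1]
orientation: [-0.0, 0.139, 0.99, 0.0]
force: [0.2, 0.2, -0.0]
width: 45.1
```

Run:
```python
from h import *
s=sense();print(s["t"],s["position"],s["force"])
D=eyes.read_camera("side");S=eyes.read_camera("scene")
def tri(c1,a,c2,b):
    (o1,d1),(o2,d2)=ray(c1,*a),ray(c2,*b); d1/=np.linalg.norm(d1);d2/=np.linalg.norm(d2)
    q=np.linalg.lstsq(np.c_[d1,-d2],o2-o1,rcond=None)[0]; p,r=o1+q[0]*d1,o2+q[1]*d2
    return ((p+r)/2).round(1),np.linalg.norm(p-r).round(1)
S0,D0=[np.load(f"{n}.npy",allow_pickle=True).item() for n in("scene","side")]
red=lambda c:[b for b in blobs(mask(c,(0,150,50),(3,255,255))) if 180<b[1][0]<350 and b[1][1]>150]
rs,rd=red(S),red(D);print(rs,rd)
if rd:
    k=plane(D,*rd[0][1],65); v=k[:2]-[535.5,82.3]; print("knob",k.round(1),np.linalg.norm(v),np.degrees(np.arctan2(v[1],v[0]))%360)
for n,a,b in(("scene",S0,S),("side",D0,D)):
    for nm,lo,hi in(("blue",(105,150,50),(125,255,255)),("cream",(15,40,110),(32,130,255)),("orange",(4,150,60),(14,255,255)),("yellow",(20,140,60),(32,255,255))): print(n,nm,[[x[1] for x in blobs(mask(i,lo,hi),60) if 180<x[1][0]<430 and 130<x[1][1]<400] for i in(a,b)])
v=np.hstack([cv2.resize(x["color"][150:400,180:440],(400,385)) for x in(S,D)]); cv2.imwrite("pics/end.png",v)
```

```text
25.05 [ 467.20122784 -109.15276846  331.13813113] [ 2.00469728e-01  2.46754292e-01 -3.64366818e-05]
[([245, 211, 11, 18, 116], [250.2, 218.3])] [([226, 320, 12, 24, 216], [231.4, 331.3])]
knob [467.1  50.6  65. ] 75.39777682024109 204.8316214471282
scene blue [[[397.4, 221.4]], [[397.4, 221.4]]]
scene cream [[[283.9, 349.2]], [[283.9, 349.3]]]
scene orange [[[300.2, 189.8], [317.5, 209.4]], [[299.0, 170.4], [322.0, 191.6]]]
scene yellow [[[319.3, 246.3]], [[319.9, 247.8]]]
side blue [[[280.2, 214.3]], [[428.1, 163.1]]]
side cream [[[383.0, 347.3]], [[383.0, 347.2]]]
side orange [[[283.6, 230.0]], [[267.8, 206.2]]]
side yellow [[], []]
```

View pics/end.png

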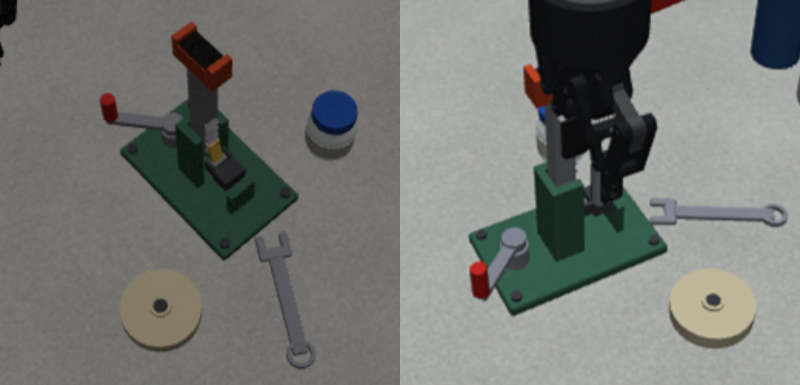

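The lever is on the locked side with the knob at 204.8° (about 204.6° expected). The jar and wheel show no shift, and the spanner looks unmoved. I'm handing in.

```bash
python3 -c "
from bench import sign_off
print(sign_off())"
```

```text
the job is handed in; nothing more can be done
None
```

I raised the work rest through exactly four clicks, seated the fourth notch on the pawl and swung the lock lever over to its stop. The job is handed in, at about 25 s on the robot's clock; no verdict is reported.

- **Clicks:** I counted them by lift force at TCP heights of about 183, 194, 208.5 and 219.5 mm. Each time the load dropped from about 18 N to about 9 N.
- **Seating:** I pushed back down to contact about 1.5 mm below the fourth click. The push peaked at 13 N on the tool, which I estimate as about 10 N on the pawl and 1 mm on its seat.
- **Lever:** It is hard against its stop. The force rose to 22 N with almost no motion, and the knob measured 204.8° in the world frame against about 204.6° expected.
- **Bystanders:** In the scene camera, the jar's cap and the buffing wheel were within 0.1 px of where they started. The spanner looked unmoved, but I only checked it by eye.

**Checks not made or that disagreed:**
- I did not measure the load left on the pawl after letting go. The pawl showed about 1.5 px lower in the last scene picture, which fits it still being loaded.
- At the start, the knob's measured angle was about 4° off the nominal free position. That is within my measurement error.
- The arm hid the jar and the pawl from the side camera in the last picture.

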